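Clear the parts cup and open the bench air valve to its mark

TASK

An orange parts cup has been left in the swing of the air valve's red lever. First, without moving the lever, nest that cup upright and fully home in the other orange cup, leaving the other cup where it stands. Then swing the lever open until it lies centred over the green set mark, let go, and leave the spray can, mouse and screwdriver alone.

Things in the scene. Friction and masses are not known exactly. Their poses are not given: they have to be found in the camera images.
- valve: brass ball valve fixed to the bench on a 78 x 90 mm foot. Origin on the bench under the vertical stem axis, z up; stem top 70 mm high. Pipe along its y, 23 mm high: to +y 130 mm long, with a gauge 90 mm out (50 mm wide, 79 mm high); to -y it ends at 70 mm. White scale disc, radius 52 mm, top 40 mm high. The closed lever points along the valve's -x (roughly to the robot)
- lever (a joint): lever angle in rad: 0 closed (lever along the valve's -x), 1.571 fully open (along the valve's -y, over the outlet). It grows as the lever swings counter-clockwise seen from above. It starts nearly closed (0 to 0.2), turns with a steady friction of 0.3 N m (about 3 N at the handle), has no spring and stays where it is left
- lever_tip (a point): outer end of the red lever, on its middle line, 135 mm from the stem axis, 56 mm high; x points outward along the lever, z up. The red handle is 16 mm wide, from 50 to 135 mm from the stem, underside 50 mm and top 63 mm above the bench; beyond 70 mm from the stem nothing is under its swing but the parts cup
- mark: green set mark, a fixed flat tab 10 mm wide on the scale disc, from 32 to 68 mm from the stem, top 44 mm high. Its origin is on the bench under the stem axis; its x axis points from the stem outward along the tab: the direction the lever must take. It lies 0.85 to 1.35 rad from the closed direction
- cup: orange tapered parts cup, empty, standing upright about 115 mm from the stem in the lever's path, between lever and mark direction. 70 mm high, outside diameter 66 mm at the rim and 43 mm at the foot, wall 2.5 mm, inner floor 25 mm above the foot, 40 to 85 g. Origin at the centre of its underside, z up
- stack_cup: the other orange cup, same shape and size, 70 to 120 g, standing upright on the open bench on the robot's right. Origin at the centre of its underside. A cup nested fully home in it stands 25 mm above its origin, with 1.6 mm of play all round, its upper 25 mm above the lower cup's rim
- spray_can: blue spray can with a pale top, diameter 50 mm, 150 mm high, upright on the robot's right, sometimes nearer and sometimes farther to the right than the other cup. Origin at the centre of its underside. Leave alone
- mouse: black trackball mouse with a blue ball, 110 x 70 x 41 mm, left of the valve. Origin at the centre of its underside. Leave alone
- screwdriver: screwdriver with a red handle lying on the bench between robot and valve, about 200 mm long along its x axis, less than 35 mm high. Leave alone
Mind the look-alikes: they are no part of the job. Leave any turquoise look-alike of the cup alone.

How it is judged:
By the outcome, as a careful person would: the job done as asked, in the order asked, and still so for the second after the job is handed in, with the robot touching nothing.
It also fails if it takes over 54 s, if anything falls off the work surface, if the arm or the gripper's body presses on something with over 40 N, if the wrist force passes 120 N, or if a joint passes its speed limit or range.

ROBOT

A 6-joint arm with a two-finger parallel gripper is mounted at the origin on the work surface. World frame = base frame: x ahead of the robot, y to its left, z up, the work surface at z = 0. Lengths are in m, angles in rad, forces in N, time in s.
With the tool pointing down it reaches from about 0.325 to 0.85 m from the base axis. Payload 15.5 kg.
Tool frame: the origin (TCP) lies midway between the tips of the shut fingers; the grasp point (between the pads) lies 19 mm behind it; z points along the fingers, y is the line along which they close (so a half turn about z gives the same grasp; the last joint's range is limited). The gripper opens to 91 mm and grips with 3 to 60 N. Pads are 32 mm wide; open, the fingers measure 118 mm over their backs; the gripper's body (76 mm by 178 mm) begins 60 mm behind the grasp point.
Start: joints at [1.026, 0.494, 1.345, -0, 1.302, -0.096], TCP at [0.272, 0.563, 0.214] pointing down, gripper open.
Joint ranges: [-2.91, 2.91], [-0.82, 2.16], [0.22, 2.67], [-1.22, 4.37], [0.12, 2.79], [-3.08, 3.08]. Speed limits (rad/s): [1.89, 1.89, 2.57, 3.01, 3.01, 3.01].

INTERFACE

Orientations are given as a unit quaternion [x, y, z, w].
In Python, from bench import manip, vision, outline_of, mark_of gives the robot as it stands. The module is installed in compiled form; this text tells all that it offers.
- The arm moves only by the tool send_rows, never from a script. Its argument "deltas" is a list of rows, each an object of numbers: "dx", "dy", "dz": the shift along the tool's x, y, z in m; "roll": the turn about the tool's z in rad; "jaw": the closure, from 0 (fully open) to 1 (shut). A call has 1 to 8 rows; each row is the pose to reach, as a shift and turn from the pose commanded when the call began, along the tool's axes at that moment; what a row does not reach only later rows make up. A row lasts 1/10 s, in which the tool goes at most 50 mm and 8.59 degrees, less where a joint would pass 70% of its speed; a pose out of reach is approached as far as the arm can. A call with a gripper value outside its range is refused whole. The fingers move at their own pace and stop on an object; "grip_force" is the grip in N (left out, the last holds). Time passes only in rows, so rows that repeat a pose let the fingers close. It gives the time, the measured TCP pose, the force, the opening and the grip force at its end, in the units of the state.
- manip.sense(): the state, without advancing time (a new reading comes with each control period).
- vision.capture(name): name is "scene" or "side" or "wrist"; returns (picture, depth): 400x640x3 uint8, red, green, blue; 400x640 float32, m along the optical axis (not along the pixel's ray), 0 where there is no reading.
- vision.calibration(name): a dict with "intrinsics" (3x3 intrinsics, pixels), "eye" and "rotation" of the camera in the world. Camera axes: x right, y down, z forward; pixel columns grow to the right and rows downward; lengths in m; the calibration is good to about 2 mm. A picture is of the moment at which its call begins: read the wrist's pose just before it. calibration takes no time and is no camera call; for the wrist camera it gives the pose at the moment of the call.
- manip.job_done(): hands the job in; it is judged then, once.
Trained networks look in the newest picture that a camera, given by its name, has taken for a name from the list of things; names that differ only in an ending like _2 or _b are one class to them, and where a whole thing is asked for, a point or a joint stands for the part that bears it (a point fixed in the world has none). Each returns a list of dicts, best first, with "conf" (0 to 1); they miss things now and then, are a little off and sometimes report something else, mostly with a low value. They report only what shows in the picture. A call takes as long as a camera call. They do not tell look-alikes from the thing itself.
- outline_of(camera, query): "pixels" (400x640 bool, what is visible of it) and "position" ([row, column] in pixels, amid what is visible of it).
- mark_of(camera, query): "position" ([row, column] in pixels: a listed point, or the origin of a listed thing).
The state is a dict: "time": time; "joint_positions": joint angles; "dq": joint speeds; "joint_torque": joint torques, N m; "eef_pos": TCP position; "tool_rot": TCP orientation; "ft_force": force on the tool from outside, world axes, zero at the start; "torque": the same for the moment, N m; "gripper_width": opening from 0.0 (shut) to 1.0 (fully open); "gripper_force": force on a finger pad.
Only numpy, scipy, OpenCV 4.12 (cv2) and the standard library are available. Lean on these libraries where they do the work, as an engineer would, in place of code of your own. Each camera call takes 0.05 s, during which the arm holds its last target. There are 200 camera calls.

## Working session

There is one attempt and no reset: what is moved stays moved. The work goes in short steps, Python scripts to look and compute and a tool call to move; the robot and the scene stay as the last step left them, time stands still between calls to the robot, and variables do not carry over. Pictures are saved under pics/ and viewed, at most 10 in all, crops included, and the job is handed in when it is done.

Besides the shell and the picture viewer there is one more tool, called after "Emit:" as a command line: name --argument value ..., lists and objects as JSON in quotes. send_rows: Moves the arm, as the interface text tells. Its arguments: {"type":"object","properties":{"deltas":{"type":"array"},"grip_force":{"type":"number"}},"required":["deltas"]}

```bash
mkdir -p pics
cat > h.py <<'E'
from bench import manip, vision, outline_of, mark_of
import numpy as np, cv2
def cal(n):
    c=vision.calibration(n); return np.array(c["intrinsics"]),np.array(c["eye"]),np.array(c["rotation"])
def ray(n,rc,c=None):
    K,e,R=c or cal(n); d=R@np.linalg.inv(K)@np.array([rc[1],rc[0],1.]); return e,d
def at_z(n,rc,z,c=None):
    e,d=ray(n,rc,c); return e+d*(z-e[2])/d[2]
def cloud(n,dep,c=None):
    K,e,R=c or cal(n); v,u=np.mgrid[:400,:640]
    p=np.stack([(u-K[0,2])/K[0,0]*dep,(v-K[1,2])/K[1,1]*dep,dep],-1)
    return p@R.T+e
def save(n,img): cv2.imwrite("pics/"+n,cv2.cvtColor(img,cv2.COLOR_RGB2BGR))
E
python3 - <<'E'
from h import *
np.set_printoptions(precision=3,suppress=True)
for n in ("scene","side"):
    K,e,R=cal(n); print(n,e,R[:,2],K[0,0])
    img,d=vision.capture(n); save(n+"0.png",img); P=cloud(n,d)
    for q in ("cup","lever_tip","mark","valve","spray_can","mouse","screwdriver"):
        for o in outline_of(n,q)[:4]:
            m=o["pixels"]&(d>0); p=P[m]
            if len(p): print(q,round(o["conf"],2),np.round(o["position"]),m.sum(),"med",np.median(p,0),"lo",np.percentile(p,3,0),"hi",np.percentile(p,97,0), "rgb",img[m].mean(0).astype(int))
    for q in ("cup","lever_tip","mark","valve"):
        for o in mark_of(n,q)[:3]: print(" mk",q,round(o["conf"],2),np.round(o["position"],1),at_z(n,o["position"],0.056 if q=="lever_tip" else 0))
print(manip.sense())
E
```

```text
Traceback (most recent call last):
IndexError: too many indices for array: array is 1-dimensional, but 2 were indexed
```

```bash
sed -i 's/np.array(c\["rotation"\])/Rotation.from_quat(c["rotation"]).as_matrix()/; 2a from scipy.spatial.transform import Rotation' h.py
python3 - <<'E'
from h import *
np.set_printoptions(precision=3,suppress=True)
print(vision.calibration("scene"))
for n in ("scene","side"):
    K,e,R=cal(n); print(n,e,R[:,2],K[0,0])
    img,d=vision.capture(n); save(n+"0.png",img); P=cloud(n,d)
    for q in ("cup","lever_tip","mark","valve","spray_can","mouse","screwdriver"):
        for o in outline_of(n,q)[:4]:
            m=o["pixels"]&(d>0); p=P[m]
            if len(p): print(q,round(o["conf"],2),np.round(o["position"]),m.sum(),"med",np.median(p,0),"lo",np.percentile(p,3,0),"hi",np.percentile(p,97,0), "rgb",img[m].mean(0).astype(int))
    for q in ("cup","lever_tip","mark","valve"):
        for o in mark_of(n,q)[:3]: print(" mk",q,round(o["conf"],2),np.round(o["position"],1),at_z(n,o["position"],0.056 if q=="lever_tip" else 0))
print(manip.sense())
E
```

```text
{'intrinsics': array([[513.334,   0.   , 324.839],
       [  0.   , 513.334, 201.301],
       [  0.   ,   0.   ,   1.   ]]), 'eye': array([ 1.172, -0.262,  1.204]), 'rotation': array([ 0.8  ,  0.534, -0.149, -0.227])}
scene [ 1.172 -0.262  1.204] [-0.482  0.204 -0.852] 513.3344258479681
cup 0.94 [172. 294.] 564 med [ 0.395 -0.029  0.046] lo [ 0.374 -0.057  0.004] hi [ 0.436 -0.002  0.072] rgb [14 70 58]
cup 0.86 [200. 346.] 604 med [0.525 0.067 0.043] lo [0.499 0.038 0.001] hi [0.564 0.094 0.072] rgb [119  51   4]
lever_tip 0.69 [199. 378.] 268 med [0.573 0.145 0.063] lo [0.503 0.135 0.056] hi [0.636 0.153 0.071] rgb [153  63  47]
lever_tip 0.52 [211. 371.] 37 med [0.591 0.107 0.046] lo [0.581 0.096 0.042] hi [0.603 0.119 0.049] rgb [ 45 126  46]
mark 0.63 [214. 369.] 41 med [0.591 0.107 0.045] lo [0.578 0.096 0.041] hi [0.603 0.117 0.049] rgb [ 51 125  46]
valve 0.84 [219. 387.] 2130 med [0.638 0.152 0.041] lo [0.522 0.093 0.003] hi [0.671 0.275 0.08 ] rgb [137 123 114]
spray_can 0.66 [238. 189.] 928 med [ 0.533 -0.345  0.111] lo [ 0.495 -0.37   0.004] hi [ 0.542 -0.323  0.153] rgb 
[... 1592 characters left out ...]
132 0.027] rgb [209  58  46]
 mk cup 0.88 [257.9 289.8] [ 0.413 -0.024 -0.   ]
 mk cup 0.73 [218.4 306.8] [0.536 0.058 0.   ]
 mk lever_tip 0.71 [188.6 265.1] [0.497 0.161 0.056]
 mk valve 0.66 [195.7 310.2] [0.615 0.131 0.   ]
{'time': 1.2, 'joint_positions': array([ 1.026,  0.494,  1.346, -0.   ,  1.303, -0.096]), 'dq': array([ 0.001, -0.001, -0.001,  0.002,  0.002,  0.   ]), 'joint_torque': array([ -0.002, -87.868, -38.226,   0.071,   0.044,   0.   ]), 'eef_pos': array([0.272, 0.563, 0.214]), 'tool_rot': array([ 0.223,  0.975, -0.   , -0.   ]), 'ft_force': array([-0.4  , -0.12 ,  0.384]), 'torque': array([ 0.031, -0.032, -0.018]), 'gripper_force': 0.0, 'gripper_width': 0.9977790920361886}
```

View pics/scene0.png

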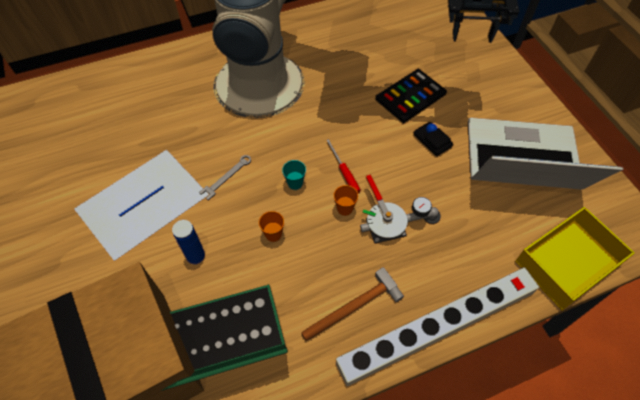

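View pics/side0.png

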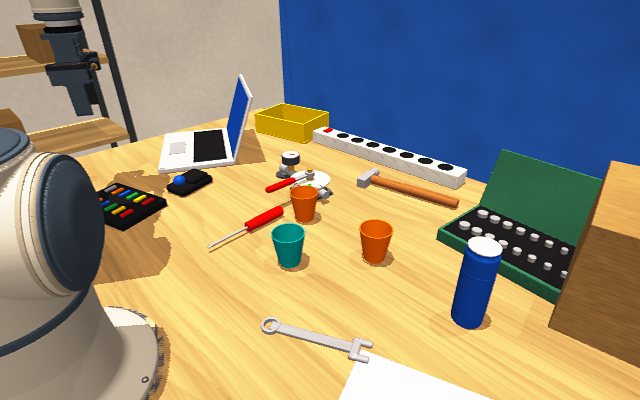

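Scene picture: the orange cup beside the red lever is at (row 202, col 346). The lone orange cup is at (227, 272) and is the stack_cup. The turquoise look-alike is at (172, 294), the spray can at (240, 188), and the lever/valve at about (200, 378). I'll take orange cup (202, 346) and place it in orange cup (227, 272). The side view agrees: (201, 306), (241, 376) and turquoise (246, 288).

```bash
cat >> h.py <<'E'
from scipy.optimize import least_squares
def fitc(p,r=None):
    c=p.mean(0)
    f=(lambda v:np.hypot(*(p-v[:2]).T)-v[2]) if r is None else (lambda v:np.hypot(*(p-v[:2]).T)-r)
    s=least_squares(f,[*c,.03] if r is None else c,loss="soft_l1",f_scale=.002); return s.x
def orange(img):
    h=cv2.cvtColor(img,cv2.COLOR_RGB2HSV); return (h[...,0]>=8)&(h[...,0]<=16)&(h[...,1]>215)&(h[...,2]>60)
E
python3 - <<'E'
from h import *
np.set_printoptions(precision=4,suppress=True)
A=[]
for n in ("scene","side"):
    img,d=vision.capture(n); P=cloud(n,d); o=orange(img)&(d>0)
    for nm,c in (("cup",(.532,.065)),("stack",(.535,-.142))):
        m=o&(np.hypot(P[...,0]-c[0],P[...,1]-c[1])<.055)&(P[...,2]>.002)&(P[...,2]<.09)
        p=P[m]; zt=np.percentile(p[:,2],98); top=p[p[:,2]>zt-.006][:,:2]
        print(n,nm,m.sum(),"zt",zt,len(top),"fit",fitc(top),"r33",fitc(top,.032),"ext",p.min(0),p.max(0))
    if n=="scene": save("crop1.png",cv2.resize(img[140:270,230:430],None,fx=4,fy=4,interpolation=cv2.INTER_CUBIC))
s=manip.sense(); print(Rotation.from_quat(s["tool_rot"]).as_matrix(), cal("wrist"))
E
```

```text
scene cup 544 zt 0.07256197701693112 82 fit [0.5351 0.0657 0.0311] r33 [0.5351 0.0652] ext [0.5018 0.0349 0.0059] [0.5676 0.0986 0.0769]
scene stack 577 zt 0.07277329433133436 85 fit [ 0.5358 -0.1402  0.0312] r33 [ 0.5358 -0.1404] ext [ 0.5022 -0.1703  0.0044] [ 0.5692 -0.1085  0.0747]
side cup 789 zt 0.07056290242970324 144 fit [0.5337 0.0642 0.0309] r33 [0.5338 0.0642] ext [0.5015 0.0325 0.0024] [0.5662 0.0957 0.0719]
side stack 1080 zt 0.070547397772951 182 fit [ 0.5343 -0.1415  0.0309] r33 [ 0.5345 -0.1416] ext [ 0.5027 -0.1735  0.0023] [ 0.5665 -0.1098  0.0717]
[[-0.9005  0.4348 -0.    ]
 [ 0.4348  0.9005  0.    ]
 [ 0.      0.     -1.    ]] (array([[306.4731,   0.    , 316.33  ],
       [  0.    , 306.4731, 201.6736],
       [  0.    ,   0.    ,   1.    ]]), array([0.208 , 0.5925, 0.384 ]), array([[ 0.4345,  0.8717,  0.2268],
       [ 0.9007, -0.4204, -0.1096],
       [-0.0002,  0.2519, -0.9678]]))
```

View pics/crop1.png

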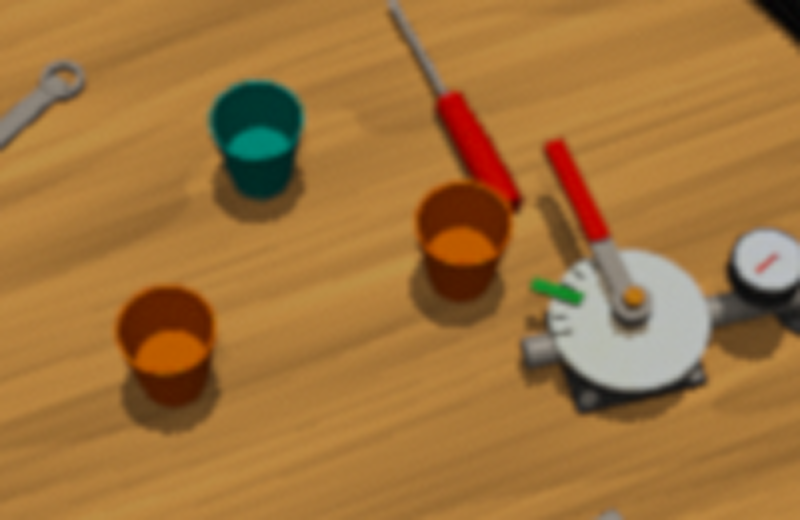

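Crop confirms: orange cup by the lever at crop (463, 235), lone orange cup at (167, 345), turquoise one at (256, 135), green mark at (557, 292), stem at (632, 297). Relative shift cup→stack ≈ (0.0005, −0.206). I'll move above the cup and valve.

Emit:
send_rows --deltas '[{"dx":-0.465,"dy":-0.301,"dz":0.014,"roll":-0.45,"jaw":0},{"dx":-0.465,"dy":-0.301,"dz":0.014,"roll":-0.45,"jaw":0},{"dx":-0.465,"dy":-0.301,"dz":0.014,"roll":-0.45,"jaw":0},{"dx":-0.465,"dy":-0.301,"dz":0.014,"roll":-0.45,"jaw":0},{"dx":-0.465,"dy":-0.301,"dz":0.014,"roll":-0.45,"jaw":0},{"dx":-0.465,"dy":-0.301,"dz":0.014,"roll":-0.45,"jaw":0},{"dx":-0.465,"dy":-0.301,"dz":0.014,"roll":-0.45,"jaw":0},{"dx":-0.465,"dy":-0.301,"dz":0.014,"roll":-0.45,"jaw":0}]'

```text
time: 2.1
eef_pos: [0.4743, 0.2297, 0.2043]
tool_rot: [-0.0, 1.0, 0.0, 0.0]
ft_force: [1.3, 0.0, -0.4]
gripper_width: 0.999
gripper_force: 0.0
```

Emit:
send_rows --deltas '[{"dx":-0.076,"dy":-0.12,"dz":0.004},{"dx":-0.076,"dy":-0.12,"dz":0.004},{"dx":-0.076,"dy":-0.12,"dz":0.004},{"dx":-0.076,"dy":-0.12,"dz":0.004},{"dx":-0.076,"dy":-0.12,"dz":0.004}]'

```text
invalid input
```

```bash
cat > w.py <<'E'
from h import *
import sys
np.set_printoptions(precision=4,suppress=True)
s=manip.sense(); c=cal("wrist"); img,d=vision.capture("wrist"); save(sys.argv[1],img); P=cloud("wrist",d,c)
np.savez(sys.argv[1]+".npz",img=img,P=P,d=d)
print("tcp",s["eef_pos"],s["time"])
o=orange(img)&(d>0)&(P[...,2]>.002)&(P[...,2]<.13)
n,l,st,ce=cv2.connectedComponentsWithStats(o.astype(np.uint8))
for i in range(1,n):
    if st[i,4]>200:
        p=P[l==i]; zt=np.percentile(p[:,2],98); t=p[p[:,2]>zt-.005][:,:2]; print("orange",ce[i],st[i,4],"zt",zt,fitc(t),fitc(t,.032))
h=cv2.cvtColor(img,cv2.COLOR_RGB2HSV)
red=((h[...,0]<5)|(h[...,0]>175))&(h[...,1]>170)&(h[...,2]>90)&(P[...,2]>.045)&(P[...,2]<.075)&(d>0)
grn=(abs(h[...,0].astype(int)-60)<15)&(h[...,1]>110)&(P[...,2]>.03)&(P[...,2]<.06)&(d>0)
wht=(h[...,1]<50)&(h[...,2]>120)&(abs(P[...,2]-.04)<.004)&(d>0)
for nm,m in (("red",red),("green",grn)):
    n,l,st,ce=cv2.connectedComponentsWithStats(m.astype(np.uint8)); i=1+st[1:,4].argmax() if n>1 else 0
    if not i: continue
    p=P[l==i]; 
    if nm=="red": p=p[p[:,2]>np.median(p[:,2])-.004]
    q=p[:,:2]; m0=q.mean(0); v=np.linalg.svd(q-m0,full_matrices=False)[2][0]; v*=-np.sign(v[0]); t=(q-m0)@v
    print(nm,ce[i],len(q),"mean",m0,"dir",np.degrees(np.arctan2(v[1],v[0]))%360,"ends",m0+v*t.min(),m0+v*t.max(),"z",np.median(p[:,2]))
p=P[wht]; print("white",len(p)); 
if len(p)>50:
    (x,y),r=cv2.minEnclosingCircle((p[:,:2]*1000).astype(np.float32)); print("disc",x,y,r)
for q in ("valve","lever_tip","mark"):
    for r in mark_of("wrist",q)[:2]: print(q,round(r["conf"],2),r["position"],at_z("wrist",r["position"],.056 if q=="lever_tip" else 0,c))
E
python3 w.py w1.png
```

```text
tcp [0.4743 0.2297 0.2043] 2.1
orange [ 19.3482 230.8156] 1453 zt 0.06764190846468272 [ -7.1176 138.5174 138.8382] [ 0.5345 -0.1412]
orange [188.912 223.309] 602 zt 0.06859848212793875 [0.5339 0.0651 0.032 ] [0.5339 0.0651]
orange [160.1714 239.0941] 595 zt 0.06828854675138127 [0.5378 0.0681 0.035 ] [0.5354 0.0663]
red [243.9771 230.9261] 565 mean [0.5181 0.1504] dir 180.11401980499622 ends [0.5524 0.1505] [0.4914 0.1503] z 0.06177838076232767
white 2020
disc 629.8339233398438 145.85214233398438 51.93741989135742
lever_tip 0.78 [205.2, 243.3] [0.4904 0.15   0.056 ]
```

View pics/w1.png

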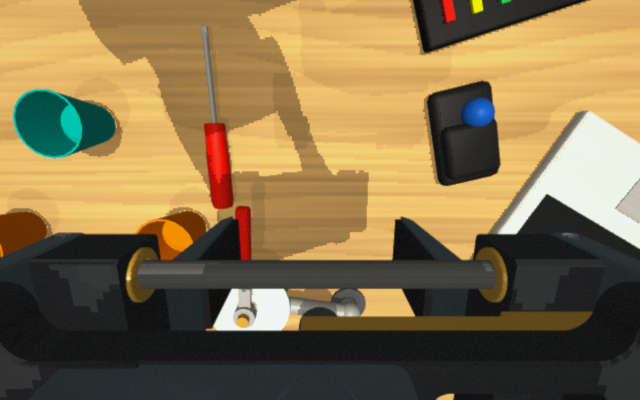

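The wrist view shows the lever at (235, 244), the stem at (320, 244), our cup at (230, 175), and turquoise at (120, 65). It agrees on the cup at (0.534, 0.065). The last move was refused because a field was missing, so I'll go above the cup now.

Emit:
send_rows --deltas '[{"dx":-0.06,"dy":-0.165,"dz":0.084,"roll":0,"jaw":0},{"dx":-0.06,"dy":-0.165,"dz":0.084,"roll":0,"jaw":0},{"dx":-0.06,"dy":-0.165,"dz":0.084,"roll":0,"jaw":0},{"dx":-0.06,"dy":-0.165,"dz":0.084,"roll":0,"jaw":0},{"dx":-0.06,"dy":-0.165,"dz":0.084,"roll":0,"jaw":0},{"dx":-0.06,"dy":-0.165,"dz":0.084,"roll":0,"jaw":0}]'

```text
time: 2.9
eef_pos: [0.5332, 0.0672, 0.1198]
tool_rot: [0.0, 1.0, 0.0, -0.001]
ft_force: [0.1, 0.5, 0.2]
gripper_width: 0.997
gripper_force: 0.0
```

Emit:
send_rows --deltas '[{"dx":0,"dy":0,"dz":0.036,"roll":0,"jaw":0},{"dx":0,"dy":0,"dz":0.06,"roll":0,"jaw":0},{"dx":0,"dy":0,"dz":0.072,"roll":0,"jaw":0},{"dx":0,"dy":0,"dz":0.072,"roll":0,"jaw":0},{"dx":0,"dy":0,"dz":0.072,"roll":0,"jaw":0}]' --grip_force 12

```text
time: 3.4
eef_pos: [0.5339, 0.0674, 0.0491]
tool_rot: [-0.001, 1.0, 0.0, 0.0]
ft_force: [-0.3, 0.8, -0.3]
gripper_width: 0.999
gripper_force: 0.0
```

Emit:
send_rows --deltas '[{"dx":0,"dy":0,"dz":0,"roll":0,"jaw":0.15},{"dx":0,"dy":0,"dz":0,"roll":0,"jaw":0.2},{"dx":0,"dy":0,"dz":0,"roll":0,"jaw":0.25},{"dx":0,"dy":0,"dz":0,"roll":0,"jaw":0.3},{"dx":0,"dy":0,"dz":0,"roll":0,"jaw":0.35},{"dx":0,"dy":0,"dz":0,"roll":0,"jaw":0.4},{"dx":0,"dy":0,"dz":0,"roll":0,"jaw":0.4},{"dx":0,"dy":0,"dz":0,"roll":0,"jaw":0.4}]' --grip_force 12

```text
time: 4.2
eef_pos: [0.5339, 0.0664, 0.0485]
tool_rot: [-0.0, 1.0, -0.0, 0.0]
ft_force: [-0.5, -1.2, 6.0]
gripper_width: 0.711
gripper_force: 12.0
```

Emit:
send_rows --deltas '[{"dx":0,"dy":0,"dz":-0.015,"roll":0,"jaw":0.4},{"dx":0,"dy":0,"dz":-0.045,"roll":0,"jaw":0.4},{"dx":0,"dy":0,"dz":-0.08,"roll":0,"jaw":0.4},{"dx":0,"dy":0,"dz":-0.115,"roll":0,"jaw":0.4},{"dx":0,"dy":0,"dz":-0.115,"roll":0,"jaw":0.4},{"dx":0,"dy":0,"dz":-0.115,"roll":0,"jaw":0.4}]'

```text
time: 4.8
eef_pos: [0.5337, 0.0666, 0.1635]
tool_rot: [-0.0, 1.0, 0.0, 0.001]
ft_force: [-0.7, 0.5, -0.9]
gripper_width: 0.715
gripper_force: 12.0
```

Run:
```python
from h import *
np.set_printoptions(precision=4,suppress=True)
s=manip.sense(); print(s["eef_pos"],s["gripper_width"],s["ft_force"])
big=[]
for n in ("scene","side"):
    img,d=vision.capture(n); P=cloud(n,d); o=orange(img)&(d>0)&(P[...,2]>.002)
    k,l,st,ce=cv2.connectedComponentsWithStats(o.astype(np.uint8))
    for i in range(1,k):
        if st[i,4]>60:
            p=P[l==i]; zt=np.percentile(p[:,2],98); t=p[p[:,2]>zt-.006][:,:2]; print(n,ce[i],st[i,4],"z",np.percentile(p[:,2],[1,98]),fitc(t,.032))
    y,x=(100,260) if n=="scene" else (90,200)
    big.append(cv2.resize(img[y:y+150,x-20:x+180],None,fx=2,fy=2))
    h=cv2.cvtColor(img,cv2.COLOR_RGB2HSV)
    red=((h[...,0]<6)|(h[...,0]>175))&(h[...,1]>170)&(h[...,2]>90)&(P[...,2]>.05)&(P[...,2]<.072)&(P[...,0]<.59)&(abs(P[...,1]-.15)<.03)
    p=P[red][:,:2]; v=np.linalg.svd(p-p.mean(0),full_matrices=False)[2][0]; print("lever",len(p),p.mean(0),v)
save("lift.png",np.hstack(big))
```

```text
[0.5337 0.0666 0.1635] 0.7154523827606666 [-0.7492  0.4672 -0.9351]
scene [348.9221 176.8934] 488 z [0.1239 0.1875] [0.5343 0.0662]
scene [271.5823 225.0225] 577 z [0.008  0.0728] [ 0.5362 -0.1403]
lever 132 [0.5365 0.148 ] [ 0.9992 -0.0398]
side [299.2587 158.6773] 719 z [0.1167 0.1846] [0.534  0.0644]
side [374.8573 239.6399] 1058 z [0.0041 0.0698] [ 0.5344 -0.1419]
lever 182 [0.5296 0.1431] [-0.9983  0.059 ]
```

View pics/lift.png

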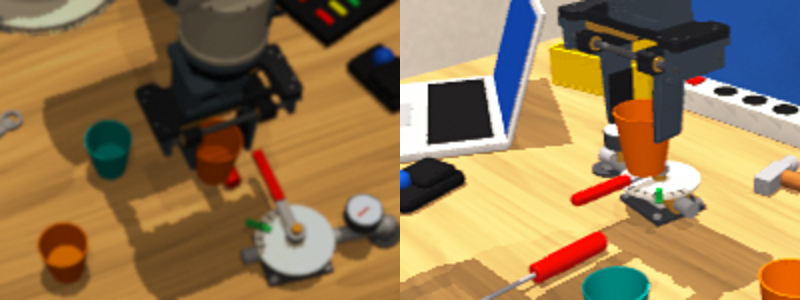

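The cup is held upright: (165, 215) in the left half and (135, 640) in the right, with the lever untouched. Now over to the other cup.

Emit:
send_rows --deltas '[{"dx":-0.001,"dy":-0.04,"dz":0,"roll":0,"jaw":0.4},{"dx":-0.001,"dy":-0.085,"dz":0,"roll":0,"jaw":0.4},{"dx":-0.001,"dy":-0.13,"dz":0,"roll":0,"jaw":0.4},{"dx":-0.001,"dy":-0.17,"dz":0,"roll":0,"jaw":0.4},{"dx":-0.001,"dy":-0.195,"dz":0,"roll":0,"jaw":0.4},{"dx":-0.001,"dy":-0.2065,"dz":0,"roll":0,"jaw":0.4},{"dx":-0.001,"dy":-0.2065,"dz":0,"roll":0,"jaw":0.4},{"dx":-0.001,"dy":-0.2065,"dz":0,"roll":0,"jaw":0.4}]'

```text
time: 5.7
eef_pos: [0.5342, -0.139, 0.1625]
tool_rot: [-0.0, 1.0, 0.0, -0.001]
ft_force: [0.3, 0.4, 0.8]
gripper_width: 0.714
gripper_force: 12.0
```

Run:
```python
from h import *
np.set_printoptions(precision=4,suppress=True)
s=manip.sense(); print(s["eef_pos"],s["ft_force"],s["tool_rot"])
for n in ("scene","side"):
    img,d=vision.capture(n); P=cloud(n,d); o=orange(img)&(d>0)&(P[...,2]>.002)&(np.hypot(P[...,0]-.535,P[...,1]+.141)<.05)
    for nm,a,b in (("up",.11,.2),("low",.002,.08)):
        p=P[o&(P[...,2]>a)&(P[...,2]<b)]; zt=np.percentile(p[:,2],98); t=p[p[:,2]>zt-.006][:,:2]; print(n,nm,len(p),"z",np.percentile(p[:,2],[1,98]),fitc(t,.032))
        # horizontal pixel silhouette centres
```

```text
[ 0.5342 -0.139   0.1625] [0.2508 0.3573 0.8276] [-0.0001  1.      0.0004 -0.0006]
scene up 601 z [0.1173 0.1867] [ 0.5354 -0.1394]
scene low 458 z [0.008  0.0723] [ 0.5348 -0.1406]
side up 1147 z [0.1171 0.1847] [ 0.5346 -0.1402]
side low 1106 z [0.0046 0.0706] [ 0.5344 -0.1415]
```

Emit:
send_rows --deltas '[{"dx":0,"dy":-0.001,"dz":0.02,"roll":0,"jaw":0.4},{"dx":0,"dy":-0.001,"dz":0.04,"roll":0,"jaw":0.4},{"dx":0,"dy":-0.001,"dz":0.055,"roll":0,"jaw":0.4},{"dx":0,"dy":-0.001,"dz":0.065,"roll":0,"jaw":0.4},{"dx":0,"dy":-0.001,"dz":0.072,"roll":0,"jaw":0.4},{"dx":0,"dy":-0.001,"dz":0.079,"roll":0,"jaw":0.4},{"dx":0,"dy":-0.001,"dz":0.084,"roll":0,"jaw":0.4},{"dx":0,"dy":-0.001,"dz":0.084,"roll":0,"jaw":0.4}]'

```text
time: 6.6
eef_pos: [0.5345, -0.1408, 0.0788]
tool_rot: [-0.0, 1.0, 0.0, -0.0]
ft_force: [-0.5, -0.0, 0.7]
gripper_width: 0.717
gripper_force: 12.0
```

No contact force. A little further, then release and rise.

Emit:
send_rows --deltas '[{"dx":0,"dy":0,"dz":0.002,"roll":0,"jaw":0.4},{"dx":0,"dy":0,"dz":0.004,"roll":0,"jaw":0.4},{"dx":0,"dy":0,"dz":0.005,"roll":0,"jaw":0.4},{"dx":0,"dy":0,"dz":0.005,"roll":0,"jaw":0.4}]'

```text
time: 7.0
eef_pos: [0.5346, -0.1409, 0.0741]
tool_rot: [-0.0, 1.0, -0.0, 0.0]
ft_force: [-0.5, -0.3, 0.1]
gripper_width: 0.718
gripper_force: 12.0
```

Emit:
send_rows --deltas '[{"dx":0,"dy":0,"dz":0,"roll":0,"jaw":0.26},{"dx":0,"dy":0,"dz":0,"roll":0,"jaw":0.22},{"dx":0,"dy":0,"dz":0,"roll":0,"jaw":0.1},{"dx":0,"dy":0,"dz":0,"roll":0,"jaw":0},{"dx":0,"dy":0,"dz":0,"roll":0,"jaw":0},{"dx":0,"dy":0,"dz":-0.02,"roll":0,"jaw":0},{"dx":0,"dy":0,"dz":-0.06,"roll":0,"jaw":0},{"dx":0,"dy":0,"dz":-0.1,"roll":0,"jaw":0}]'

```text
time: 7.8
eef_pos: [0.534, -0.1407, 0.1749]
tool_rot: [-0.0, 1.0, 0.0, -0.001]
ft_force: [0.4, -0.0, 1.1]
gripper_width: 0.999
gripper_force: 0.0
```

Emit:
send_rows --deltas '[{"dx":0.05,"dy":0.05,"dz":-0.03,"roll":0,"jaw":0},{"dx":0.08,"dy":0.1,"dz":-0.03,"roll":0,"jaw":0},{"dx":0.08,"dy":0.15,"dz":-0.03,"roll":0,"jaw":0},{"dx":0.08,"dy":0.18,"dz":-0.03,"roll":0,"jaw":0},{"dx":0.08,"dy":0.18,"dz":-0.03,"roll":0,"jaw":0},{"dx":0.08,"dy":0.18,"dz":-0.03,"roll":0,"jaw":0}]'

```text
time: 8.4
eef_pos: [0.4544, 0.0403, 0.2043]
tool_rot: [-0.002, 1.0, -0.0, 0.0]
ft_force: [-0.3, -0.4, 0.5]
gripper_width: 0.999
gripper_force: 0.0
```

```bash
cat > c.py <<'E'
from h import *
np.set_printoptions(precision=4,suppress=True)
import sys
for n in ("scene","side"):
    img,d=vision.capture(n); P=cloud(n,d); np.savez(sys.argv[1]+n,img=img,d=d)
    o=orange(img)&(d>0)&(P[...,2]>.002)&(np.hypot(P[...,0]-.535,P[...,1]+.141)<.06)
    p=P[o]; zt=np.percentile(p[:,2],98); t=p[p[:,2]>zt-.006][:,:2]; print(n,"stack",len(p),"z",np.percentile(p[:,2],[1,98]),fitc(t,.032))
    h=cv2.cvtColor(img,cv2.COLOR_RGB2HSV); D=np.hypot(P[...,0]-.628,P[...,1]-.146)
    red=((h[...,0]<6)|(h[...,0]>175))&(h[...,1]>170)&(h[...,2]>90)&(P[...,2]>.056)&(P[...,2]<.072)&(D<.15)
    grn=(abs(h[...,0].astype(int)-60)<15)&(h[...,1]>100)&(P[...,2]>.03)&(P[...,2]<.06)&(D<.085)
    wht=(h[...,1]<60)&(h[...,2]>110)&(abs(P[...,2]-.04)<.005)&(D<.06)&(d>0)
    for nm,m in (("red",red),("grn",grn)):
        p=P[m]; q=p[:,:2]; 
        if len(q)<8: print(nm,len(q)); continue
        m0=q.mean(0); v=np.linalg.svd(q-m0,full_matrices=False)[2][0]; v*=-np.sign(v[0]); t=(q-m0)@v
        print(n,nm,len(q),"mean",m0,"dir",np.degrees(np.arctan2(v[1],v[0]))%360,"ends",m0+v*t.min(),m0+v*t.max(),"z",np.median(p[:,2]))
    p=P[wht]; print(n,"disc",len(p),cv2.minEnclosingCircle((p[:,:2]*1000).astype(np.float32)) if len(p)>20 else "")
    gold=(h[...,0]>10)&(h[...,0]<28)&(h[...,1]>110)&(P[...,2]>.062)&(D<.03)&(d>0); p=P[gold]; print("stem",len(p),p.mean(0) if len(p) else "")
    y,x=(140,230) if n=="scene" else (150,240)
    if n==sys.argv[2]: save(sys.argv[1]+n+".png",cv2.resize(img[y:y+130,x:x+200],None,fx=4,fy=4,interpolation=cv2.INTER_CUBIC))
E
python3 c.py nest side; python3 w.py w2.png
```

```text
scene stack 703 z [0.0119 0.0977] [ 0.5359 -0.1418]
scene red 131 mean [0.5368 0.1479] dir 177.34916384498513 ends [0.5761 0.146 ] [0.4941 0.1498] z 0.06379196488771677
scene grn 36 mean [0.5921 0.1093] dir 220.7413588342726 ends [0.6032 0.1189] [0.579 0.098] z 0.045123322153753476
scene disc 871 ((628.6217651367188, 146.94195556640625), 56.8284912109375)
stem 22 [0.6277 0.1443 0.0709]
side stack 1402 z [0.0045 0.0948] [ 0.5344 -0.143 ]
side red 165 mean [0.5298 0.1434] dir 177.17315944729447 ends [0.5737 0.1413] [0.4906 0.1454] z 0.062265675560573164
side grn 27 mean [0.588  0.1048] dir 229.99435864714442 ends [0.6015 0.1209] [0.5783 0.0932] z 0.04500830974063186
side disc 419 ((624.9457397460938, 147.97926330566406), 56.907073974609375)
stem 22 [0.6244 0.1417 0.0689]
tcp [0.4549 0.0384 0.2041] 8.5
orange [173.5413 241.3585] 848 zt 0.08894115379868885 [-39.292   46.6325  61.402 ] [ 0.536 -0.142]
red [421.9474 226.0526] 19 mean [0.4929 0.1514] dir 240.0105175719446 ends [0.4947 0.1545] [0.4911 0.1482] z 0.060688279640949694
green [373.533  297.4315] 197 mean [0.5905 0.1069] dir 227.16206747131443 ends [0.603  0.1203] [0.5787 0.0942] z 0.04314870486445993
white 765
disc 611.8967895507812 125.5643081665039 34.13890075683594
valve 0.97 [305.0, 392.8] [0.6291 0.1431 0.    ]
lever_tip 0.73 [220.2, 419.6] [0.4877 0.1498 0.056 ]
lever_tip 0.55 [304.5, 388.5] [0.5917 0.1222 0.056 ]
mark 0.62 [303.2, 390.0] [0.6263 0.1391 0.    ]
```

View pics/nestside.png

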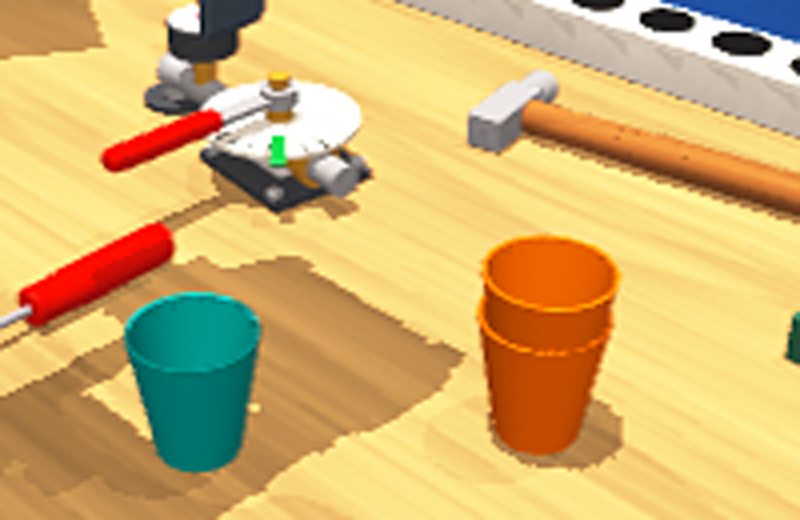

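View pics/w2.png

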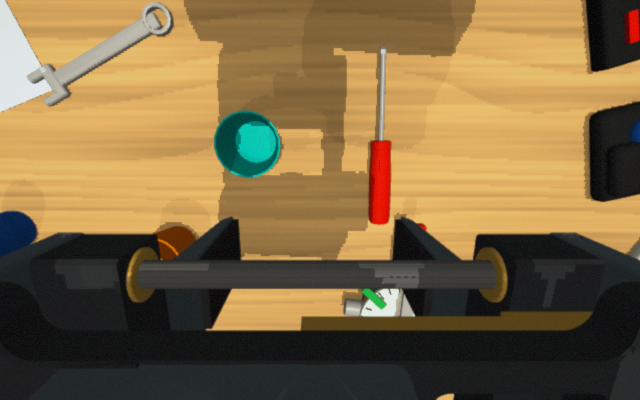

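The nested pair stands at (345, 548) in the crop, with its rim 25 mm above the lower one and upright. Lever and mark are untouched. In wrist view w2 the mark is at (297, 373), partly hidden, so I'll take one closer look from above the valve.

Emit:
send_rows --deltas '[{"dx":-0.21,"dy":0.087,"dz":0.074,"roll":0,"jaw":0},{"dx":-0.21,"dy":0.087,"dz":0.074,"roll":0,"jaw":0},{"dx":-0.21,"dy":0.087,"dz":0.074,"roll":0,"jaw":0},{"dx":-0.21,"dy":0.087,"dz":0.074,"roll":0,"jaw":0},{"dx":-0.21,"dy":0.087,"dz":0.074,"roll":0,"jaw":0},{"dx":-0.21,"dy":0.087,"dz":0.074,"roll":0,"jaw":0},{"dx":-0.21,"dy":0.087,"dz":0.074,"roll":0,"jaw":0},{"dx":-0.21,"dy":0.087,"dz":0.074,"roll":0,"jaw":0}]'

```text
time: 9.5
eef_pos: [0.664, 0.1251, 0.1303]
tool_rot: [0.0, 1.0, -0.0, -0.0]
ft_force: [0.7, -0.8, 0.1]
gripper_width: 1.001
gripper_force: 0.0
```

```bash
python3 w.py w3.png
python3 - <<'E'
from h import *
np.set_printoptions(precision=4,suppress=True)
f=np.load("w3.png.npz"); img,P=f["img"],f["P"]; h=cv2.cvtColor(img,cv2.COLOR_RGB2HSV); D=np.hypot(P[...,0]-.627,P[...,1]-.144)
gold=(h[...,0]>10)&(h[...,0]<28)&(h[...,1]>110)&(P[...,2]>.060)&(D<.03); p=P[gold]; print("stem",len(p),p.mean(0),np.ptp(p,axis=0))
grn=(abs(h[...,0].astype(int)-60)<15)&(h[...,1]>110)&(abs(P[...,2]-.044)<.006)&(D<.09); g=P[grn]; r=cv2.minAreaRect((g[:,:2]*1e4).astype(np.float32)); print("green rect",r,len(g),g.mean(0))
red=((h[...,0]<5)|(h[...,0]>175))&(h[...,1]>170)&(abs(P[...,2]-.062)<.006)&(D<.16); q=P[red]; r=cv2.minAreaRect((q[:,:2]*1e4).astype(np.float32)); print("red rect",r,q.mean(0))
wht=(h[...,1]<60)&(h[...,2]>110)&(abs(P[...,2]-.04)<.004)&(D<.06); m=wht.astype(np.uint8); e=m-cv2.erode(m,np.ones((3,3))); p=P[(e>0)&(D>.046)][:,:2]; print("disc edge",fitc(p),fitc(p,.052),len(p))
E
```

```text
tcp [0.664  0.1251 0.1303] 9.5
orange [18.8825 54.6231] 2136 zt 0.048491013430125865 [113.3257 414.5315 429.7106] [ 0.5338 -0.1442]
red [347.5646  47.9882] 2035 mean [0.5426 0.1463] dir 177.4193284061792 ends [0.5759 0.1448] [0.5114 0.1477] z 0.06199959109086106
green [295.1146 119.3495] 515 mean [0.5911 0.1069] dir 225.18779318818125 ends [0.6037 0.1195] [0.5791 0.0948] z 0.04314377780912215
white 9298
disc 626.236572265625 143.26121520996094 51.93413162231445
stem 4258 [0.6373 0.15   0.2242] [0.0216 0.056  0.1826]
green rect ((5914.22509765625, 1070.955078125), (350.30133056640625, 96.07379913330078), 45.8665771484375) 515 [0.5911 0.1069 0.0432]
red rect ((5436.849609375, 1463.2388916015625), (151.25042724609375, 645.6367797851562), 87.72232055664062) [0.5426 0.1463 0.0619]
disc edge [0.6265 0.1437 0.0506] [0.6266 0.1439] 581
```

View pics/w3.png

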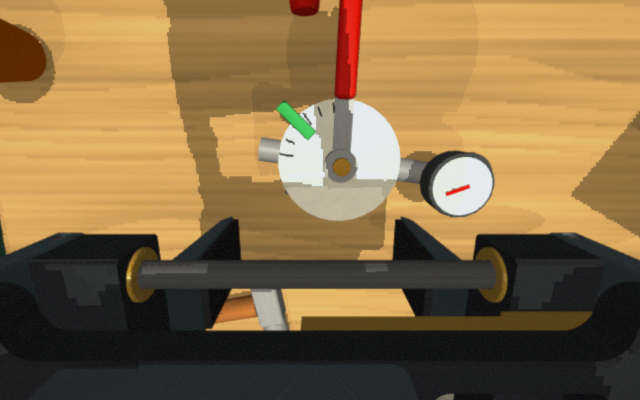

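Clear view: stem at (167, 342), lever running up to (0, 348), mark (119, 295). That gives stem (0.6265, 0.1435), lever at 177.6° and mark at 225.7°. I'll straddle the handle at radius 110 mm.

Emit:
send_rows --deltas '[{"dx":0.05,"dy":0.008,"dz":0.01,"roll":0.042,"jaw":0.56},{"dx":0.1,"dy":0.016,"dz":0.02,"roll":0.042,"jaw":0.56},{"dx":0.147,"dy":0.023,"dz":0.03,"roll":0.042,"jaw":0.56},{"dx":0.147,"dy":0.023,"dz":0.03,"roll":0.042,"jaw":0.56},{"dx":0.147,"dy":0.023,"dz":0.03,"roll":0.042,"jaw":0.56},{"dx":0.147,"dy":0.023,"dz":0.03,"roll":0.042,"jaw":0.56}]' --grip_force 6

```text
time: 10.3
eef_pos: [0.5191, 0.149, 0.1009]
tool_rot: [0.021, 1.0, 0.0, 0.001]
ft_force: [-0.1, 0.6, 0.2]
gripper_width: 0.505
gripper_force: 0.0
```

Emit:
send_rows --deltas '[{"dx":0,"dy":0,"dz":0.02,"roll":0,"jaw":0.56},{"dx":0,"dy":0,"dz":0.04,"roll":0,"jaw":0.56},{"dx":0,"dy":0,"dz":0.057,"roll":0,"jaw":0.56},{"dx":0,"dy":0,"dz":0.057,"roll":0,"jaw":0.56},{"dx":0,"dy":0,"dz":0.057,"roll":0,"jaw":0.65},{"dx":0,"dy":0,"dz":0.057,"roll":0,"jaw":0.74},{"dx":0,"dy":0,"dz":0.057,"roll":0,"jaw":0.76},{"dx":0,"dy":0,"dz":0.057,"roll":0,"jaw":0.76}]'

```text
time: 11.1
eef_pos: [0.518, 0.1491, 0.0438]
tool_rot: [0.021, 1.0, 0.0, 0.001]
ft_force: [-0.6, 0.1, 0.1]
gripper_width: 0.24
gripper_force: 0.0
```

Emit:
send_rows --deltas '[{"dx":-0.0003,"dy":-0.0076,"dz":0,"roll":-0.07,"jaw":0.76},{"dx":-0.0011,"dy":-0.0152,"dz":0,"roll":-0.14,"jaw":0.76},{"dx":-0.0024,"dy":-0.0227,"dz":0,"roll":-0.209,"jaw":0.76},{"dx":-0.0042,"dy":-0.03,"dz":0,"roll":-0.279,"jaw":0.76},{"dx":-0.0066,"dy":-0.0373,"dz":0,"roll":-0.349,"jaw":0.76},{"dx":-0.0094,"dy":-0.0443,"dz":0,"roll":-0.419,"jaw":0.76},{"dx":-0.0094,"dy":-0.0443,"dz":0,"roll":-0.419,"jaw":0.76}]'

```text
time: 11.8
eef_pos: [0.5255, 0.1039, 0.0435]
tool_rot: [-0.188, 0.982, -0.0, 0.0]
ft_force: [1.0, -0.9, 0.5]
gripper_width: 0.241
gripper_force: 0.0
```

```bash
cat > t.py <<'E'
from h import *
np.set_printoptions(precision=4,suppress=True)
s=manip.sense(); R=Rotation.from_quat(s["tool_rot"]).as_matrix(); p=s["eef_pos"]; S=np.array([.6265,.1435])
u=np.radians(225.7); T=S+.109*np.array([np.cos(u),np.sin(u)])
a=np.arctan2(R[1,0],R[0,0])%(2*np.pi); b=np.arctan2(*(p[:2]-S)[::-1])%(2*np.pi)
print("tool x dir",np.degrees(a),"pos dir",np.degrees(b),"r",np.hypot(*(p[:2]-S)),"z",p[2],"ft",s["ft_force"],s["torque"],s["gripper_width"],s["gripper_force"])
d=R[:2,:2].T@(T-p[:2]); print("to target dx dy",d,"roll",a-u)
E
python3 t.py
```

```text
tool x dir 201.65209241246254 pos dir 201.39271662643844 r 0.10845880480633614 z 0.04350482513324777 ft [ 0.9519 -0.8591  0.4602] [0.078  0.0562 0.0503] 0.2410821806462427 0.0
to target dx dy [-0.0089 -0.0449] roll -0.41971516561785505
```

Emit:
send_rows --deltas '[{"dx":-0.0003,"dy":-0.0078,"dz":0,"roll":-0.07,"jaw":0.76},{"dx":-0.001,"dy":-0.0155,"dz":0,"roll":-0.14,"jaw":0.76},{"dx":-0.0022,"dy":-0.023,"dz":0,"roll":-0.21,"jaw":0.76},{"dx":-0.004,"dy":-0.0304,"dz":0,"roll":-0.28,"jaw":0.76},{"dx":-0.0063,"dy":-0.0378,"dz":0,"roll":-0.35,"jaw":0.76},{"dx":-0.0089,"dy":-0.0449,"dz":0,"roll":-0.42,"jaw":0.76},{"dx":-0.0089,"dy":-0.0449,"dz":0,"roll":-0.42,"jaw":0.76},{"dx":-0.0089,"dy":-0.0449,"dz":0,"roll":-0.42,"jaw":0.76}]'

```text
time: 12.6
eef_pos: [0.5497, 0.0662, 0.0432]
tool_rot: [-0.387, 0.922, -0.0, -0.0]
ft_force: [0.3, 1.6, -0.6]
gripper_width: 0.238
gripper_force: 0.0
```

Emit:
send_rows --deltas '[{"dx":0,"dy":0,"dz":0,"roll":0,"jaw":0.8},{"dx":0,"dy":0,"dz":0,"roll":0,"jaw":0.85},{"dx":0,"dy":0,"dz":0,"roll":0,"jaw":0.88},{"dx":0,"dy":0,"dz":0,"roll":0,"jaw":0.88},{"dx":0,"dy":0,"dz":0,"roll":0,"jaw":0.88}]' --grip_force 15

```text
time: 13.1
eef_pos: [0.5497, 0.066, 0.0431]
tool_rot: [-0.388, 0.922, 0.0, -0.0]
ft_force: [-1.3, 0.7, 2.0]
gripper_width: 0.176
gripper_force: 15.0
```

```bash
python3 t.py
```

```text
tool x dir 225.6640341687985 pos dir 225.26673075049442 r 0.10908764179313563 z 0.04313913773528291 ft [-1.3482  0.7334  1.983 ] [ 0.3122  0.3815 -0.0608] 0.1755045618097711 14.993191659450531
to target dx dy [-0.0001 -0.0008] roll -0.0006277221726822546
```

Emit:
send_rows --deltas '[{"dx":0,"dy":-0.0008,"dz":0,"roll":0,"jaw":0.88},{"dx":0,"dy":-0.0008,"dz":0,"roll":0,"jaw":0.88},{"dx":0,"dy":-0.0008,"dz":0,"roll":0,"jaw":0.78},{"dx":0,"dy":-0.0008,"dz":0,"roll":0,"jaw":0.7},{"dx":0,"dy":-0.0008,"dz":0,"roll":0,"jaw":0.6},{"dx":0,"dy":-0.0008,"dz":-0.02,"roll":0,"jaw":0.6},{"dx":0,"dy":-0.0008,"dz":-0.06,"roll":0,"jaw":0.6},{"dx":0,"dy":-0.0008,"dz":-0.1,"roll":0,"jaw":0.6}]'

```text
time: 13.9
eef_pos: [0.55, 0.0653, 0.1439]
tool_rot: [-0.388, 0.922, 0.0, -0.001]
ft_force: [0.9, -0.1, 0.2]
gripper_width: 0.399
gripper_force: 0.0
```

Emit:
send_rows --deltas '[{"dx":-0.05,"dy":0,"dz":0,"roll":0,"jaw":0},{"dx":-0.1,"dy":0,"dz":0,"roll":0,"jaw":0},{"dx":-0.14,"dy":0,"dz":0,"roll":0,"jaw":0},{"dx":-0.14,"dy":0,"dz":0,"roll":0,"jaw":0},{"dx":-0.14,"dy":0,"dz":0,"roll":0,"jaw":0}]'

```text
time: 14.4
eef_pos: [0.6483, 0.166, 0.1426]
tool_rot: [-0.389, 0.921, -0.0, -0.0]
ft_force: [-0.2, 0.2, -0.8]
gripper_width: 0.809
gripper_force: 0.0
```

```bash
python3 w.py w4.png
python3 - <<'E'
from h import *
np.set_printoptions(precision=4,suppress=True)
f=np.load("w4.png.npz"); img,P=f["img"],f["P"]; h=cv2.cvtColor(img,cv2.COLOR_RGB2HSV); D=np.hypot(P[...,0]-.6265,P[...,1]-.1435)
red=((h[...,0]<5)|(h[...,0]>175))&(h[...,1]>170)&(abs(P[...,2]-.062)<.005)&(D<.16); q=P[red]; r=cv2.minAreaRect((q[:,:2]*1e4).astype(np.float32)); v=q.mean(0)[:2]-[.6265,.1435]; print("red rect",r,q.mean(0),np.degrees(np.arctan2(v[1],v[0]))%360)
wht=(h[...,1]<60)&(h[...,2]>110)&(abs(P[...,2]-.04)<.004)&(D<.06); m=wht.astype(np.uint8); e=m-cv2.erode(m,np.ones((3,3))); p=P[(e>0)&(D>.046)][:,:2]; print("disc edge",fitc(p),fitc(p,.052))
grn=(abs(h[...,0].astype(int)-60)<15)&(h[...,1]>110)&(abs(P[...,2]-.044)<.008)&(D<.09); print("green px",grn.sum(),P[grn].mean(0) if grn.any() else "")
E
python3 c.py end scene
```

```text
tcp [0.6483 0.166  0.1426] 14.4
red [316.5794  52.7869] 2115 mean [0.564  0.0786] dir 225.98094451041473 ends [0.5912 0.1067] [0.5389 0.0526] z 0.06194929235028063
white 8746
disc 742.4046630859375 79.73478698730469 183.33587646484375
valve 0.71 [165.3, 315.4] [0.6295 0.1442 0.    ]
red rect ((5652.07958984375, 795.1561279296875), (752.5364379882812, 148.147705078125), 46.228187561035156) [0.564  0.0786 0.0619] 226.0767627325111
disc edge [0.6263 0.1431 0.0508] [0.6264 0.1431]
green px 0 
scene stack 702 z [0.0105 0.0976] [ 0.5361 -0.1417]
scene red 162 mean [0.5646 0.0781] dir 226.14553036674414 ends [0.5921 0.1067] [0.5355 0.0478] z 0.06361197495778792
grn 7
scene disc 315 ((628.6351928710938, 140.10104370117188), 54.24620056152344)
stem 55 [0.6291 0.1343 0.2292]
side stack 1419 z [0.0043 0.0948] [ 0.5345 -0.1429]
side red 125 mean [0.5545 0.0694] dir 227.47246555003508 ends [0.5897 0.1078] [0.532  0.0449] z 0.06312402364143721
grn 0
side disc 464 ((626.8733520507812, 146.8832244873047), 58.58003234863281)
stem 76 [0.6245 0.151  0.2009]
```

View pics/w4.png

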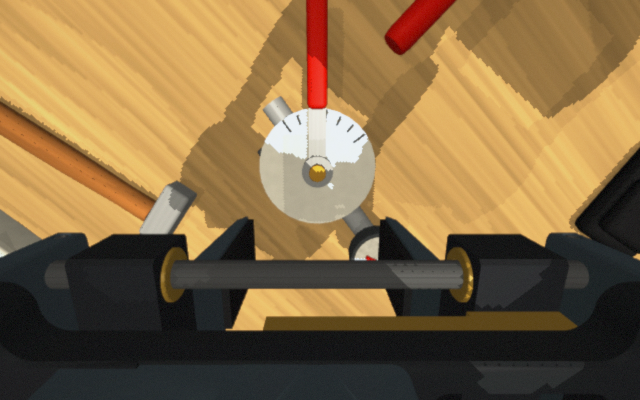

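The lever (row 50, col 317) now covers the mark completely, at 226.0° against the mark's 225.7–225.9°. The cups are still nested and the gripper is clear, so I'm handing in.

```bash
python3 -c "
from bench import manip
print(manip.job_done())"
```

```text
the job is handed in; nothing more can be done
None
```

The job is handed in: the orange cup is nested upright and fully home in the other orange cup, and the lever rests over the green mark to within about half a degree. The gripper has let go and is clear, at about 14.5 s of the 54 s allowed; the hand-in returned no verdict.

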